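# Fetch the tin from behind the jars in the condiment caddy

### The arm

A 6-joint arm with a two-finger parallel gripper is mounted at the origin on a cart in front of the work surface, level with it; the furniture and walls round the work are solid. World frame = base frame: x ahead of the robot, y to its left, z up, the work surface at z = 0. Lengths are in m, angles in rad, forces in N, time in s.
With the tool pointing down it reaches from about 0.375 to 0.975 m from the base axis. Payload 3.8 kg.
Tool frame: the origin (TCP) lies between the finger pads; the fingertips stand 22 mm ahead of it and the grasp point (between the pads) lies 3 mm ahead of it; z points along the fingers, y is the direction in which the jaws open and shut (so a half turn about z gives the same grasp; the last joint's range is limited). The gripper opens to 85 mm and grips with 20 to 120 N. Pads are 22 mm wide; open, the fingers measure 114 mm over their backs; the gripper's body (76 mm by 85 mm) begins 54 mm behind the grasp point. The pads swing forward as they close: fully open they stand 13 mm farther back than shut.
Start: joints at [1.299, 0.264, 1.604, -0, 1.274, -0.037], TCP at [0.157, 0.656, 0.23] pointing down, gripper open.
Joint ranges: [-2.63, 2.63], [-0.94, 2.18], [0.31, 2.57], [-1.31, 4.45], [0, 2.66], [-2.55, 2.55]. Speed limits (rad/s): [2.57, 2.57, 3.14, 3.14, 3.14, 3.14].

### API

Orientations are given as a rotation vector (axis times angle).
In Python, from workcell import * gives the robot as it stands.
- The arm moves only by the tool step_arm, never from a script. Its argument "motion" is a list that holds one entry, the list of rows, each a list of 7 numbers: the finger opening in m, from 0 to 0.0854, then the shift along the world's x, y, z in m, then the turn, a rotation vector about the world's x, y, z in degrees. A call has exactly 8 rows; each row is the pose to reach, as a shift and turn from the pose measured when the call began; what a row does not reach only later rows make up. A row lasts 1/8 s, in which the tool goes at most 62.5 mm and 10.7 degrees, less where a joint would pass 70% of its speed; a pose out of reach is approached as far as the arm can. A call with a gripper value outside its range is refused whole. The fingers move at their own pace and stop on an object; "newtons" is the grip in N (left out, the last holds). Time passes only in rows, so rows that repeat a pose let the fingers close, or fill a call up. It gives the time, the measured TCP pose, the force and the opening at its end, in the units of the state.
- read_state(): the state, without advancing time (a new reading comes with each control period).
- read_camera(name): name is "side" or "top"; returns (picture, depth): 420x560x3 uint8, blue, green, red; 420x560 float32, m along the optical axis (not along the pixel's ray), 0 where there is no reading.
- get_calibration(name): a dict with "K" (3x3 intrinsics, pixels), "world_from_camera" (4x4, takes a point from camera to world coordinates). Camera axes: x right, y down, z forward; pixel columns grow to the right and rows downward; lengths in m; the calibration is good to about 2 mm. A picture is of the moment at which its call begins. get_calibration takes no time and is no camera call.
- finish_job(): hands the job in, once; it reports no verdict.
Trained networks look in the newest picture that a camera, given by its name, has taken for a name from the list of things; names that differ only in an ending like _2 or _b are one class to them, and where a whole thing is asked for, a point or a joint stands for the part that bears it (a point fixed in the world has none). Each returns a list of dicts, best first, with "score" (0 to 1); they miss things now and then, are a little off and sometimes report something else, mostly with a low value. They report only what shows in the picture. A call takes as long as a camera call. They do not tell look-alikes from the thing itself.
- spot_in(camera, thing): "xyz" ([x, y, z] in m, in the coordinates of the camera as it stood for that picture, good to about 4 mm: the middle of the surface that is visible of it).
- regions_of(camera, thing): "region" (420x560 bool, what is visible of it).
The state is a dict: "time": time; "q": joint angles; "joint_vel": joint speeds; "joint_torque": joint torques, N m; "tool_pos": TCP position; "tcp_rot": TCP orientation; "wrist_force": force on the tool from outside, world axes, zero at the start; "torque": the same for the moment, N m; "width": opening from 0.0 (shut) to 1.0 (fully open).
Only numpy, scipy, OpenCV 4.12 (cv2) and the standard library are available. Lean on these libraries where they do the work, as an engineer would, in place of code of your own. Each camera call takes 0.05 s, during which the arm holds its last target. There are 200 camera calls.

### The job

The small tin is wanted on the tea tray, but it stands at the back of the condiment caddy, hemmed in by the two spice jars and the salt shaker. First stand all three of those upright on the chopping board, then take the tin out and stand it in the middle of the empty half of the tea tray, and finally put each jar and the shaker back, upright, inside the very ring it came from. Tip nothing over, and leave the mug and the sugar bowl where they stand on the tray.

Things in the scene. Friction and masses are not known exactly. Their poses are not given: they have to be found in the camera images.
- tin: The tin to fetch: plain upright cylinder, 57 mm diameter, 72 mm high, green paper label and gold-coloured metal rims, about 0.18 kg. Origin: centre of its underside, z up. It starts on the caddy's base at the caddy's x = y = 0, its top 80 mm above the worktop; with jars in the rings there is no room for fingers beside it.
- dark_cap_jar: Round spice jar with a nearly black cap (a brown disc on its top), brown label and pale glass, 41 mm diameter all the way up, 105 mm high, about 0.11 kg. Origin: centre of its underside, z up. Starts in any one of the caddy's three rings. There it can be gripped near its top, one finger above the tin, the other outside the caddy.
- green_cap_jar: Round spice jar with a green cap, 44 mm diameter (cap 43 mm, the top 20 mm), 100 mm high, about 0.11 kg. Origin: centre of its underside, z up. Starts in one of the caddy's three rings.
- shaker: Salt shaker: glass body 44 mm diameter at its widest, tapering upward to a rounded grey metal cap of 34 mm diameter (the top 24 mm), 90 mm high in all, about 0.1 kg. Origin: centre of its underside, z up. Starts in one of the caddy's three rings.
- caddy: Fixed wooden caddy, D-shaped base 8 mm thick, radius 102 mm. Origin: on the worktop under the tin's place; +x to its flat back. Jars stand 20 mm above the worktop at (x, y) = (-64, 0), (-26, 58.5), (-26, -58.5) mm, each in a steel wire ring (inside diameter 60 mm, top 40 mm above the worktop). Back rail behind the tin: face at x = +37 mm, 110 mm long, top 64 mm above the worktop.
- board: Chopping board of pale wood, 220 x 140 x 16 mm, lying flat and fixed, the side area for the jars. Origin: centre of its underside; x along its length (a 14 mm hanging hole is at x = -94 mm), z up; its top is 16 mm above the worktop. (A wall cabinet hangs over the left rear of the worktop, x > 0.56 m, y > 0.07 m, from z = 0.57 m up: keep the arm in front of it.)
- tray: Dark wooden tea tray, 240 x 184 mm, fixed, floor 6 mm above the worktop, rim 7 mm thick and 20 mm high, small brass handles on both short ends up to 32 mm. Origin: centre of its underside; x along its length, z up. The mug and the sugar bowl stand on its -x half; its +x half is empty.
- tray_spot (a point): Middle of the empty half of the tray, on its floor: at (58, 0, 6) mm in the tray's frame.
- mug: Striped white mug, 65 mm wide, 50 mm high, handle pointing to the tray's -x end; stays where it is on the tray. Origin: underside, centre of its outline with the handle.
- sugar_bowl: Round polished steel sugar bowl with lid, 74 mm diameter, 71 mm high; stays where it is on the tray. Origin: centre of its underside.
Things that resemble listed ones, but are neither listed nor needed, are in the scene too. Leave any orange look-alike of the green_cap_jar alone.

How it is judged:
On the way, in this order (a step that is already met when the one before it is completed fails the run):
1. both spice jars and the shaker stand upright on the chopping board while the tin is still in its place in the caddy (x of dark_cap_jar in the frame of board between -0.105 and 0.105 m and y of dark_cap_jar in the frame of board between -0.065 and 0.065 m and z of dark_cap_jar in the frame of board between 0.01 and 0.022 m and linear speed of each of dark_cap_jar, green_cap_jar, shaker below 0.03 m/s and angle between each of dark_cap_jar, green_cap_jar, shaker's own z axis and vertical below 0.12 rad and x of green_cap_jar in the frame of board between -0.105 and 0.105 m and y of green_cap_jar in the frame of board between -0.065 and 0.065 m and z of green_cap_jar in the frame of board between 0.01 and 0.022 m and x of shaker in the frame of board between -0.105 and 0.105 m and y of shaker in the frame of board between -0.065 and 0.065 m and z of shaker in the frame of board between 0.01 and 0.022 m and distance of tin from where it was at the start of the episode below 0.03 m), for 0.2 s.
2. the tin stands upright in the middle of the tray's empty half, with the jars and the shaker still on the board (horizontal distance between tin and tray_spot below 0.03 m and z of tin in the frame of tray between 0 and 0.012 m and linear speed of each of tin, dark_cap_jar, green_cap_jar, shaker below 0.03 m/s and angle between each of tin, dark_cap_jar, green_cap_jar, shaker's own z axis and vertical below 0.12 rad and x of dark_cap_jar in the frame of board between -0.105 and 0.105 m and y of dark_cap_jar in the frame of board between -0.065 and 0.065 m and z of dark_cap_jar in the frame of board between 0.01 and 0.022 m and x of green_cap_jar in the frame of board between -0.105 and 0.105 m and y of green_cap_jar in the frame of board between -0.065 and 0.065 m and z of green_cap_jar in the frame of board between 0.01 and 0.022 m and x of shaker in the frame of board between -0.105 and 0.105 m and y of shaker in the frame of board between -0.065 and 0.065 m and z of shaker in the frame of board between 0.01 and 0.022 m), for 0.2 s.
At the end, for the whole second after the job is handed in: The tin stands upright and at rest on the tray floor within 30 mm of the middle of the empty half; each spice jar and the shaker stands upright and at rest on its station inside the ring it started in (within 18 mm of where it stood); mug and sugar bowl are within 20 mm of where they were (horizontal distance between tin and tray_spot below 0.03 m and z of tin in the frame of tray between 0 and 0.012 m and linear speed of each of tin, dark_cap_jar, green_cap_jar, shaker below 0.03 m/s and angle between each of tin, dark_cap_jar, green_cap_jar, shaker's own z axis and vertical below 0.12 rad and distance of each of dark_cap_jar, green_cap_jar, shaker from where it was at the start of the episode below 0.018 m and distance of each of mug, sugar_bowl from where it was at the start of the episode below 0.02 m); the robot touches nothing.
It fails at once if the mug or the sugar bowl is pushed more than 20 mm or lifted (distance of any of mug, sugar_bowl from where it was at the start of the episode above 0.02 m).
It fails at once if a jar, the shaker or the tin is tipped over (angle between any of dark_cap_jar, green_cap_jar, shaker, tin's own z axis and vertical above 0.9 rad).
It also fails if it takes over 144 s, if anything falls off the work surface, if the arm or the gripper's body presses on something with over 40 N, if the wrist force passes 120 N, or if a joint passes its speed limit or range.

## Working session

There is one attempt and no reset: what is moved stays moved. The work goes in short steps, Python scripts to look and compute and a tool call to move; the robot and the scene stay as the last step left them, time stands still between calls to the robot, and variables do not carry over. Pictures are saved under pics/ and viewed, on a budget of 14 in all, crops included, one or two more only if the job needs it, and the job is handed in when it is done.

Besides the shell and the picture viewer there is one more tool, called after "Call:" as name([rows], argument=value, ...), one row to a line, values as JSON. step_arm: Moves the arm, as the interface text tells. Its arguments: {"type":"object","properties":{"motion":{"type":"array"},"newtons":{"type":"number"}},"required":["motion"]}

```bash
mkdir -p pics; cat > h.py <<'E'
from workcell import *
import numpy as np, cv2
def w(cam,p):
    T=np.array(get_calibration(cam)["world_from_camera"]); return T[:3,:3]@np.array(p)+T[:3,3]
def cloud(cam,depth,mask=None):
    K=np.array(get_calibration(cam)["K"]); T=np.array(get_calibration(cam)["world_from_camera"])
    v,u=np.indices(depth.shape); z=depth
    P=np.stack([(u-K[0,2])/K[0,0]*z,(v-K[1,2])/K[1,1]*z,z],-1)@T[:3,:3].T+T[:3,3]
    m=depth>0
    if mask is not None: m&=mask
    return P[m]
E
python3 - <<'E'
from h import *
s=read_state(); print({k:np.round(v,3) for k,v in s.items()})
for c in ["top","side"]:
    im,d=read_camera(c); cv2.imwrite(f"pics/{c}0.png",im); np.save(f"{c}0.npy",d)
    print(c,np.round(get_calibration(c)["world_from_camera"],3).tolist())
    for t in ["tin","dark_cap_jar","green_cap_jar","shaker","caddy","board","tray","mug","sugar_bowl"]:
        print(t,[(np.round(w(c,r["xyz"]),3).tolist(),round(r["score"],2)) for r in spot_in(c,t)[:3]])
E
```

```text
{'time': np.float64(0.0), 'q': array([ 1.299,  0.265,  1.605, -0.   ,  1.274, -0.037]), 'joint_vel': array([ 0.003,  0.   , -0.   ,  0.001, -0.   , -0.   ]), 'joint_torque': array([-2.0000e-03, -5.1511e+01, -3.6730e+01, -0.0000e+00,  1.3000e-02,
       -0.0000e+00]), 'tool_pos': array([0.157, 0.656, 0.229]), 'tcp_rot': array([-3.68e-01, -3.12e+00,  3.00e-03]), 'wrist_force': array([ 0.515,  0.961, -0.805]), 'torque': array([ 0.046, -0.03 ,  0.012]), 'width': np.float64(0.998)}
top [[0.018, -0.989, 0.145, 0.306], [-1.0, -0.018, -0.001, -0.128], [0.003, -0.145, -0.989, 1.401], [0.0, 0.0, 0.0, 1.0]]
tin [([0.507, -0.119, 0.081], 0.78), ([0.371, 0.098, 0.059], 0.68)]
dark_cap_jar [([0.476, -0.171, 0.125], 0.58), ([0.415, 0.186, 0.003], 0.39)]
green_cap_jar [([0.633, -0.001, 0.105], 0.89), ([0.491, -0.058, 0.123], 0.78), ([0.462, -0.391, 0.016], 0.73)]
shaker [([0.446, -0.107, 0.097], 0.45)]
caddy [([0.482, -0.127, 0.008], 0.91)]
board [([0.46, -0.396, 0.014], 0.57)]
tray [([0.413, 0.189, 0.005], 0.74)]
mug [([0.46, 0.118, 0.028], 0.83)]
sugar_bowl [([0.371, 0.096, 0.06], 0.83)]
side [[-0.992, -0.04, 0.117, 0.364], [-0.121, 0.514, -0.849, 0.738], [-0.026, -0.857, -0.515, 0.546], [0.0, 0.0, 0.0, 1.0]]
tin []
dark_cap_jar [([0.479, -0.156, 0.101], 0.56)]
green_cap_jar [([0.637, 0.02, 0.064], 0.93), ([0.499, -0.04, 0.076], 0.88), ([0.346, -0.084, 0.058], 0.73)]
shaker [([0.449, -0.101, 0.071], 0.58), ([0.371, 0.117, 0.054], 0.52)]
caddy [([0.499, -0.071, 0.009], 0.73)]
board [([0.441, -0.395, 0.02], 0.83)]
tray [([0.411, 0.202, 0.007], 0.61), ([0.498, -0.04, 0.08], 0.47)]
mug [([0.462, 0.1, 0.042], 0.57)]
sugar_bowl [([0.464, 0.101, 0.041], 0.7), ([0.372, 0.118, 0.052], 0.58)]
```

View pics/top0.png

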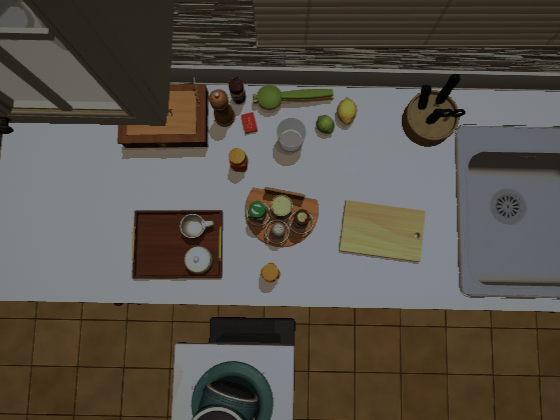

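View pics/side0.png

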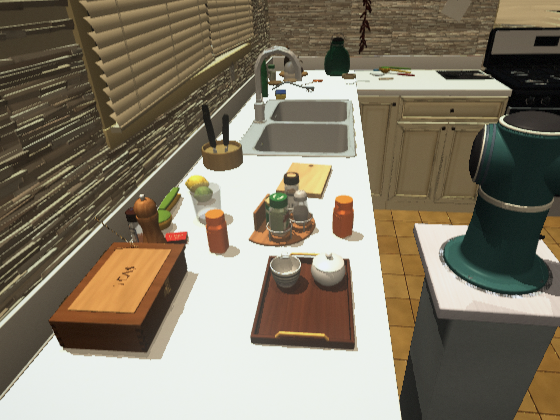

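The top view shows the caddy around (282,215): tin (282,207), green jar (257,211), dark jar (301,218), shaker (278,230). The board is at (383,231) with its hole to the right, and the tray at (178,244) with its left half empty. Orange look-alikes stand at (238,160) and (270,272). Next I'll measure precisely from depth.

```bash
python3 - <<'E'
from h import *
P=cloud("top",np.load("top0.npy"))
R={"tin":((.507,-.119),.080,.024),"dark":((.476,-.171),.125,.02),"green":((.491,-.058),.120,.022),"shaker":((.446,-.107),.110,.02)}
for n,(c,z,r) in R.items():
    Q=P[(np.hypot(*(P[:,:2]-c).T)<.035)&(abs(P[:,2]-z)<.008)]
    (cx,cy),rad=cv2.minEnclosingCircle(Q[:,:2].astype(np.float32)) if len(Q) else ((0,0),0)
    print(n,len(Q),Q.mean(0).round(4),np.round((cx,cy,rad),4),Q[:,2].max())
B=P[(abs(P[:,2]-.016)<.006)&(P[:,1]<-.22)&(P[:,1]>-.56)&(P[:,0]>.3)&(P[:,0]<.6)]
print("board",cv2.minAreaRect(B[:,:2].astype(np.float32)),B[:,2].mean())
T=P[(P[:,2]>.012)&(P[:,2]<.026)&(P[:,1]<.34)&(P[:,1]>.02)&(P[:,0]>.29)&(P[:,0]<.55)]
print("tray",cv2.minAreaRect(T[:,:2].astype(np.float32)))
F=P[(abs(P[:,2]-.006)<.004)&(P[:,1]<.33)&(P[:,1]>.03)&(P[:,0]>.3)&(P[:,0]<.53)]
print("floor",cv2.minAreaRect(F[:,:2].astype(np.float32)))
E
```

```text
tin 347 [ 0.5149 -0.119   0.0772] [ 0.5147 -0.1186  0.0286] 0.08519657903529221
dark 198 [ 0.479  -0.1712  0.1237] [ 0.4794 -0.1715  0.0203] 0.1306402287485522
green 229 [ 0.4971 -0.0569  0.1196] [ 0.4976 -0.0569  0.022 ] 0.1273689794802777
shaker 101 [ 0.4501 -0.1129  0.1068] [ 0.4489 -0.1132  0.0162] 0.1133307114880433
board ((0.45128360390663147, -0.3708209991455078), (0.26744115352630615, 0.21725831925868988), 83.5791015625) 0.01532563092715421
tray ((0.41450628638267517, 0.16095224022865295), (0.18414902687072754, 0.24164949357509613), 1.5492568016052246)
floor ((0.41502124071121216, 0.18002665042877197), (0.2997533679008484, 0.22990968823432922), 89.99152374267578)
```

```bash
python3 - <<'E'
from h import *
P=cloud("top",np.load("top0.npy"))
B=P[(abs(P[:,2]-.016)<.006)&(P[:,1]<-.265)&(P[:,1]>-.56)&(P[:,0]>.3)&(P[:,0]<.6)]
print("board",cv2.minAreaRect(B[:,:2].astype(np.float32)))
m=np.array([[0,0],[-26,-58.5],[-26,58.5],[-64,0]])/1e3
W=np.array([[.5148,-.1188],[.4792,-.1713],[.4973,-.0569],[.4497,-.113]])
a=m-m.mean(0);b=W-W.mean(0);U,S,V=np.linalg.svd(a.T@b);R=(U@V).T
t=W.mean(0)-R@m.mean(0);print("yaw",np.degrees(np.arctan2(R[1,0],R[0,0])),t,(m@R.T+t).round(4).tolist(),((m@R.T+t-W)*1e3).round(1).tolist())
from scipy.spatial.transform import Rotation as r
print(r.from_rotvec(read_state()["tcp_rot"]).as_matrix().round(3))
E
```

```text
board ((0.47389715909957886, -0.39374202489852905), (0.227452352643013, 0.1661495417356491), 83.09053039550781)
yaw -7.96977620450617 [ 0.5139699  -0.11902087] [[0.514, -0.119], [0.4801, -0.1734], [0.4963, -0.0575], [0.4506, -0.1101]] [[-0.8, -0.2], [0.9, -2.1], [-1.0, -0.6], [0.9, 2.9]]
[[-0.973  0.233 -0.   ]
 [ 0.233  0.973  0.   ]
 [ 0.     0.    -1.   ]]
```

Call:
step_arm([
  [[0.07,0.035,-0.05,0,0,0,-3],[0.07,0.07,-0.1,0,0,0,-6],[0.07,0.105,-0.15,0,0,0,-9],[0.07,0.14,-0.2,0,0,0,-12],[0.07,0.175,-0.25,0,0,0,-15],[0.07,0.21,-0.3,0,0,0,-18.5],[0.07,0.245,-0.35,0,0,0,-18.5],[0.07,0.263,-0.4,0,0,0,-18.5]],
], newtons=30)

```text
time: 2.0
tool_pos: [0.4215, 0.2547, 0.2305]
tcp_rot: [0.865, 3.019, 0.001]
wrist_force: [0.6, -0.5, -0.0]
width: 0.818
```

Call:
step_arm([
  [[0.07,0.008,-0.06,-0.01,0,0,0],[0.07,0.016,-0.12,-0.02,0,0,0],[0.07,0.024,-0.18,-0.03,0,0,0],[0.07,0.032,-0.24,-0.04,0,0,0],[0.07,0.04,-0.3,-0.05,0,0,0],[0.07,0.049,-0.36,-0.055,0,0,0],[0.07,0.0585,-0.4275,-0.06,0,0,0],[0.07,0.0585,-0.4275,-0.06,0,0,0]],
])

```text
time: 3.0
tool_pos: [0.4802, -0.1765, 0.1704]
tcp_rot: [0.873, 3.016, -0.0]
wrist_force: [-1.0, 0.8, 0.4]
width: 0.819
```

```bash
python3 - <<'E'
from h import *
for c in ["side","top"]:
    im,d=read_camera(c); cv2.imwrite(f"pics/{c}1.png",im)
a=cv2.imread("pics/side1.png")[120:300,190:400]; b=cv2.imread("pics/top1.png")[130:310,190:400]
cv2.imwrite("pics/c1.png",cv2.resize(np.hstack([a,b]),(798,342)))
E
```

```text
(no output)
```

View pics/c1.png

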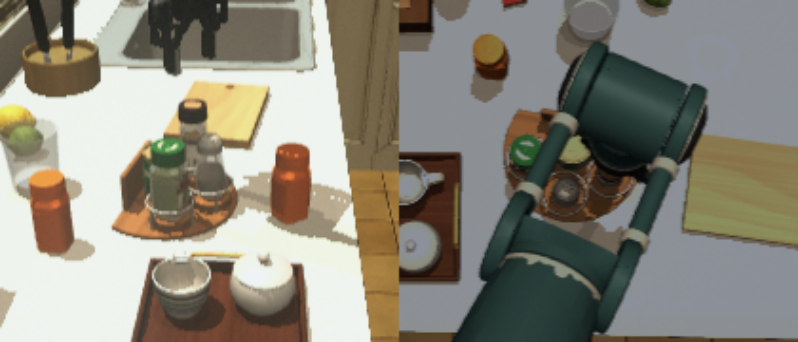

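The side crop shows the open fingers straddling the line above the dark-cap jar (193,110), which is clear of the tin. I'll descend and grip.

Call:
step_arm([
  [[0.07,0,0.003,-0.02,0,0,0],[0.07,0,0.003,-0.045,0,0,0],[0.07,0,0.003,-0.062,0,0,0],[0.07,0,0.003,-0.062,0,0,0],[0.03,0,0.003,-0.062,0,0,0],[0.03,0,0.003,-0.062,0,0,0],[0.03,0,0.003,-0.062,0,0,0],[0.03,0,0.003,-0.062,0,0,0]],
], newtons=30)

```text
time: 4.1
tool_pos: [0.4809, -0.1709, 0.1097]
tcp_rot: [0.869, 3.016, 0.002]
wrist_force: [-0.6, 1.0, 5.3]
width: 0.459
```

Call:
step_arm([
  [[0.03,0,0,0.03,0,0,0],[0.03,0,0,0.07,0,0,0],[0.03,-0.004,-0.04,0.08,0,0,-4],[0.03,-0.01,-0.09,0.08,0,0,-9],[0.03,-0.016,-0.15,0.08,0,0,-15],[0.03,-0.024,-0.21,0.08,0,0,-22],[0.03,-0.031,-0.26,0.07,0,0,-28],[0.03,-0.031,-0.287,0.05,0,0,-28]],
])

```text
time: 5.1
tool_pos: [0.4492, -0.4613, 0.1599]
tcp_rot: [1.576, 2.711, -0.001]
wrist_force: [0.5, 0.2, -0.6]
width: 0.458
```

Call:
step_arm([
  [[0.03,0,0.002,-0.03,0,0,0],[0.03,0,0.002,-0.045,0,0,0],[0.03,0,0.002,-0.053,0,0,0],[0.03,0,0.002,-0.053,0,0,0],[0.065,0,0.002,-0.053,0,0,0],[0.065,0,0.002,-0.053,0,0,0],[0.065,0,0.002,-0.03,0,0,0],[0.065,0,0.002,0.03,0,0,0]],
])

```text
time: 6.1
tool_pos: [0.4473, -0.457, 0.1868]
tcp_rot: [-1.577, -2.714, -0.003]
wrist_force: [0.9, -0.6, -0.6]
width: 0.763
```

Call:
step_arm([
  [[0.07,0.003,0.03,0.003,0,0,8],[0.07,0.01,0.085,0.003,0,0,17],[0.07,0.017,0.14,0.003,0,0,26],[0.07,0.025,0.2,0.003,0,0,35],[0.07,0.032,0.26,0.003,0,0,44],[0.07,0.04,0.32,0.003,0,0,53],[0.07,0.049,0.37,0.003,0,0,62],[0.07,0.049,0.3995,0.003,0,0,65]],
])

```text
time: 7.1
tool_pos: [0.4969, -0.055, 0.1907]
tcp_rot: [0.136, -3.138, -0.0]
wrist_force: [-0.3, -0.6, -0.4]
width: 0.815
```

```bash
python3 - <<'E'
from h import *
im,d=read_camera("side"); cv2.imwrite("pics/s2.png",cv2.resize(im[110:300,190:400],(798,600)))
s=read_state(); print(s["tool_pos"],s["tcp_rot"],s["q"])
E
```

```text
[ 0.49644213 -0.05264807  0.19049795] [ 0.13756868 -3.13685001 -0.00423743] [-0.15716406 -0.04047205  2.01531522  0.00249955  1.16897939 -1.81659569]
```

View pics/s2.png

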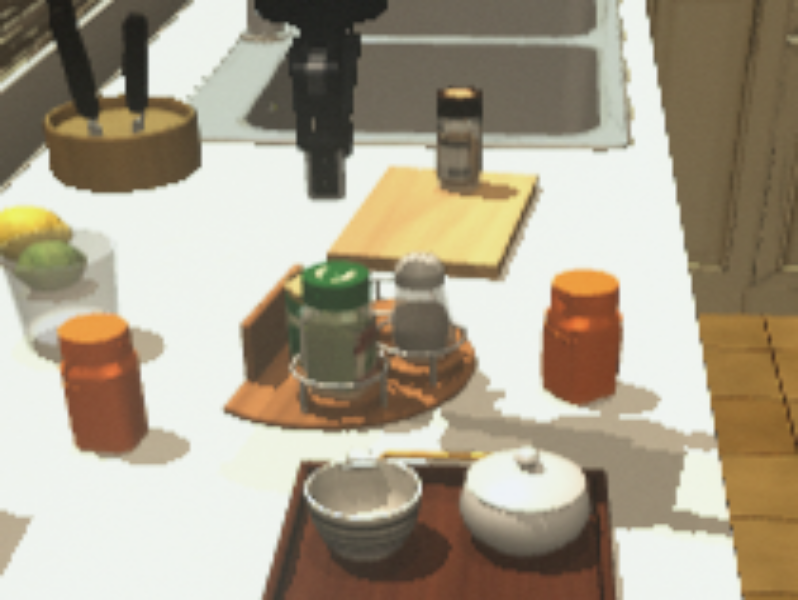

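The dark jar stands upright on the board (459,135), and the gripper (325,180) is in line with the green cap (337,285).

Call:
step_arm([
  [[0.07,0,-0.004,-0.03,0,0,0],[0.07,0,-0.004,-0.06,0,0,0],[0.07,0,-0.004,-0.082,0,0,0],[0.07,0,-0.004,-0.082,0,0,0],[0.03,0,-0.004,-0.082,0,0,0],[0.03,0,-0.004,-0.082,0,0,0],[0.03,0,-0.004,-0.082,0,0,0],[0.03,0,-0.004,-0.082,0,0,0]],
])

```text
time: 8.15
tool_pos: [0.4979, -0.0569, 0.1103]
tcp_rot: [-0.138, 3.137, 0.003]
wrist_force: [-0.1, 0.5, 5.8]
width: 0.483
```

Call:
step_arm([
  [[0.03,0,0,0.045,0,0,0],[0.03,0,0,0.1,0,0,-4],[0.03,0.01,-0.04,0.115,0,0,-14],[0.03,0.005,-0.09,0.115,0,0,-24],[0.03,-0.01,-0.15,0.115,0,0,-34],[0.03,-0.02,-0.21,0.11,0,0,-44],[0.03,-0.032,-0.25,0.09,0,0,-54],[0.03,-0.032,-0.27,0.06,0,0,-60]],
])

```text
time: 9.15
tool_pos: [0.4655, -0.3298, 0.1709]
tcp_rot: [1.457, 2.778, 0.0]
wrist_force: [1.0, 0.7, -0.4]
width: 0.483
```

Call:
step_arm([
  [[0.03,0,0,-0.03,0,0,0],[0.03,0,0,-0.052,0,0,0],[0.03,0,0,-0.063,0,0,0],[0.03,0,0,-0.063,0,0,0],[0.065,0,0,-0.063,0,0,0],[0.065,0,0,-0.063,0,0,0],[0.065,0,0,-0.04,0,0,0],[0.065,0,0,0.02,0,0,0]],
])

```text
time: 10.15
tool_pos: [0.4632, -0.3281, 0.1884]
tcp_rot: [-1.458, -2.78, -0.002]
wrist_force: [1.0, -1.1, -0.2]
width: 0.765
```

Call:
step_arm([
  [[0.065,-0.001,0.02,0,0,0,7],[0.065,-0.004,0.06,0,0,0,14],[0.065,-0.007,0.1,0,0,0,22],[0.065,-0.01,0.14,0,0,0,30],[0.065,-0.012,0.18,-0.01,0,0,38],[0.065,-0.013,0.216,-0.018,0,0,47],[0.065,-0.013,0.216,-0.018,0,0,47],[0.065,-0.013,0.216,-0.018,0,0,47]],
])

```text
time: 11.15
tool_pos: [0.4507, -0.1124, 0.1711]
tcp_rot: [-0.23, -3.132, 0.001]
wrist_force: [0.3, -0.1, -1.2]
width: 0.761
```

```bash
python3 - <<'E'
from h import *
s=read_state(); print(s["tool_pos"],s["tcp_rot"])
im,d=read_camera("side")
cv2.imwrite("pics/s3.png",cv2.resize(im[110:300,190:400],(798,600)))
print([(w("side",r["xyz"]).round(4),r["score"]) for r in spot_in("side","shaker")])
m=regions_of("side","shaker")[0]["region"]; P=cloud("side",d,m)
for lo,hi in [(.08,.088),(.09,.1),(.1,.108)]:
    Q=P[(P[:,2]>lo)&(P[:,2]<hi)]; print(lo,len(Q),Q.min(0).round(4),Q.max(0).round(4))
E
```

```text
[ 0.45072116 -0.11244046  0.17110144] [-2.29525247e-01 -3.13178131e+00  1.08511328e-03]
[(array([ 0.4483, -0.0988,  0.0725]), 0.77), (array([0.4615, 0.1002, 0.041 ]), 0.31)]
0.08 38 [ 0.4345 -0.1089  0.0801] [ 0.4651 -0.0929  0.0879]
0.09 45 [ 0.4345 -0.1093  0.0903] [ 0.4648 -0.0906  0.0998]
0.1 58 [ 0.4348 -0.124   0.1002] [ 0.465  -0.0942  0.1079]
```

View pics/s3.png

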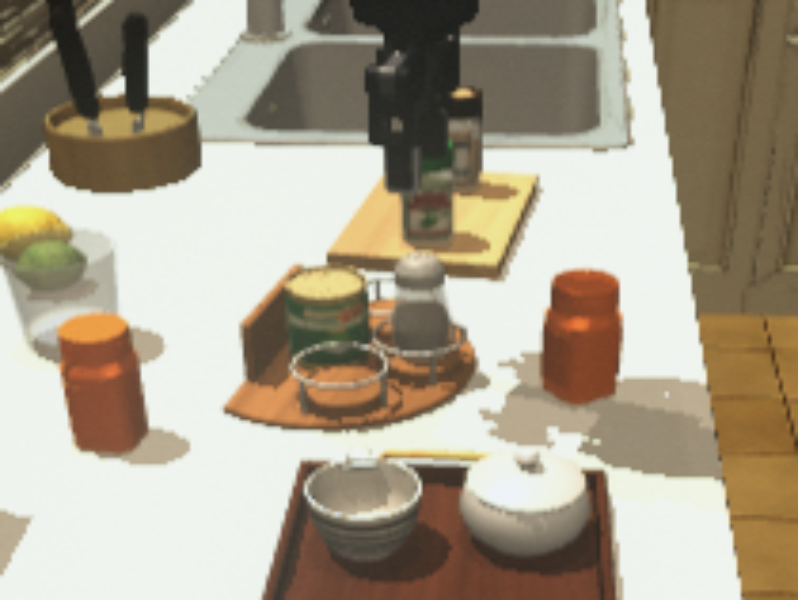

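The green jar stands on the board (428,200). The gripper is above the shaker (420,300), and the tin stays in place (327,310).

Call:
step_arm([
  [[0.065,0,0.001,-0.03,0,0,0],[0.065,0,0.001,-0.06,0,0,0],[0.065,0,0.001,-0.076,0,0,0],[0.065,0,0.001,-0.076,0,0,0],[0.02,0,0.001,-0.076,0,0,0],[0.02,0,0.001,-0.076,0,0,0],[0.02,0,0.001,-0.076,0,0,0],[0.02,0,0.001,-0.076,0,0,0]],
], newtons=35)

```text
time: 12.3
tool_pos: [0.4521, -0.1122, 0.0964]
tcp_rot: [0.232, 3.132, -0.001]
wrist_force: [0.5, 2.6, 7.1]
width: 0.336
```

Call:
step_arm([
  [[0.02,0,0,0.02,0,0,0],[0.02,0,0,0.07,0,0,0],[0.02,0,0,0.12,0,0,-6],[0.02,0.001,-0.05,0.14,0,0,-16],[0.02,0.002,-0.11,0.14,0,0,-26],[0.02,0.003,-0.17,0.14,0,0,-36],[0.02,0.004,-0.23,0.14,0,0,-46],[0.02,0.004,-0.282,0.14,0,0,-52]],
])

```text
time: 13.3
tool_pos: [0.4554, -0.3962, 0.2359]
tcp_rot: [1.588, 2.711, -0.002]
wrist_force: [0.8, 0.3, -1.1]
width: 0.32
```

```bash
python3 - <<'E'
from h import *
s=read_state(); print(s["tool_pos"],s["tcp_rot"],s["width"])
im,d=read_camera("side")
cv2.imwrite("pics/s4.png",cv2.resize(im[90:240,240:380],(560,600)))
E
```

```text
[ 0.45540635 -0.39621591  0.23585943] [ 1.58773794e+00  2.71073385e+00 -2.02390200e-03] 0.31967218607215253
```

View pics/s4.png

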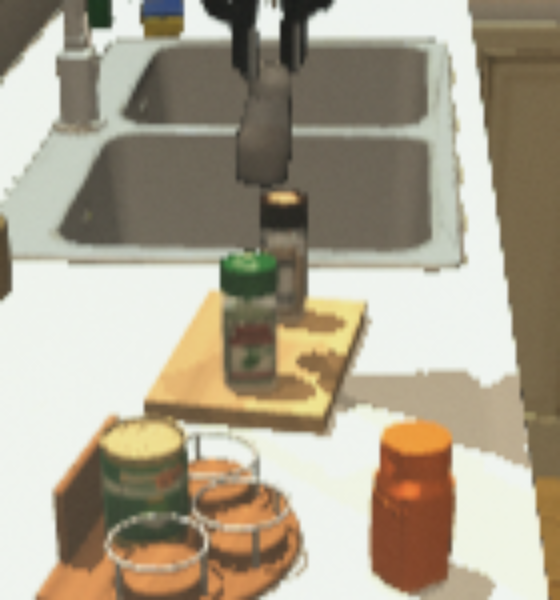

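The shaker is held near the fingertips (265,70) and slightly tilted, with its bottom at (263,183). I'll measure the tilt and the bottom height before lowering.

```bash
python3 - <<'E'
from h import *
im,d=read_camera("side")
for r in regions_of("side","shaker")[:2]:
    P=cloud("side",d,r["region"]); 
    print(r["score"],len(P),np.median(P,0))
    for lo in np.arange(P[:,2].min(),P[:,2].max(),.01):
        Q=P[(P[:,2]>=lo)&(P[:,2]<lo+.01)]
        if len(Q)>3: print(lo.round(3),len(Q),"x",Q[:,0].min().round(3),Q[:,0].max().round(3),"yfront",np.percentile(Q[:,1],90).round(3))
s=read_state(); print(s["tool_pos"],s["width"])
E
```

```text
0.69 316 [ 0.45717679 -0.38733739  0.20099389]
0.161 31 x 0.446 0.483 yfront -0.383
0.171 40 x 0.445 0.483 yfront -0.381
0.181 42 x 0.442 0.479 yfront -0.381
0.191 44 x 0.442 0.476 yfront -0.381
0.201 39 x 0.443 0.476 yfront -0.382
0.211 39 x 0.443 0.473 yfront -0.385
0.221 34 x 0.44 0.47 yfront -0.386
0.231 33 x 0.44 0.466 yfront -0.385
0.241 14 x 0.443 0.46 yfront -0.388
0.36 982 [0.37085416 0.11919195 0.05171323]
-0.001 50 x 0.334 0.406 yfront 0.121
0.009 12 x 0.359 0.408 yfront 0.13
0.019 74 x 0.339 0.404 yfront 0.134
0.029 144 x 0.335 0.407 yfront 0.135
0.039 176 x 0.338 0.407 yfront 0.133
0.049 223 x 0.34 0.403 yfront 0.129
0.059 270 x 0.345 0.399 yfront 0.12
0.069 33 x 0.366 0.378 yfront 0.104
[ 0.45512861 -0.3962449   0.23534459] 0.31566389745267437
```

Call:
step_arm([
  [[0.02,0,0,-0.02,0,4,0],[0.02,0,0,-0.05,0,8,0],[0.02,0,0,-0.08,0,8,0],[0.02,0,0,-0.105,0,8,0],[0.02,0,0,-0.125,0,8,0],[0.02,0,0,-0.136,0,8,0],[0.02,0,0,-0.14,0,8,0],[0.02,0,0,-0.14,0,8,0]],
])

```text
time: 14.45
tool_pos: [0.4554, -0.3965, 0.0959]
tcp_rot: [-1.524, -2.606, 0.109]
wrist_force: [-0.7, -0.2, -1.2]
width: 0.322
```

```bash
python3 - <<'E'
from h import *
im,d=read_camera("side")
for r in regions_of("side","shaker")[:1]:
    P=cloud("side",d,r["region"]); 
    print(r["score"],len(P),np.median(P,0))
    for lo in np.arange(P[:,2].min(),P[:,2].max(),.01):
        Q=P[(P[:,2]>=lo)&(P[:,2]<lo+.01)]
        if len(Q)>3: print(lo.round(3),len(Q),"x",Q[:,0].min().round(3),Q[:,0].max().round(3),"yfront",np.percentile(Q[:,1],90).round(3))
s=read_state(); print(s["tool_pos"],s["width"],s["wrist_force"])
cv2.imwrite("pics/s5.png",cv2.resize(im[90:240,240:380],(560,600)))
E
```

```text
0.44 132 [ 0.44173383 -0.38438808  0.07364   ]
0.025 9 x 0.435 0.444 yfront -0.379
0.035 16 x 0.432 0.444 yfront -0.376
0.045 15 x 0.432 0.444 yfront -0.374
0.055 13 x 0.435 0.444 yfront -0.376
0.065 14 x 0.435 0.448 yfront -0.381
0.075 11 x 0.439 0.445 yfront -0.379
0.085 13 x 0.439 0.447 yfront -0.325
0.095 22 x 0.439 0.461 yfront -0.34
0.105 14 x 0.444 0.461 yfront -0.349
0.115 5 x 0.447 0.454 yfront -0.331
[ 0.4557456  -0.3968565   0.09645385] 0.31875663850541236 [-0.79921463 -0.07342896 -2.15839318]
```

View pics/s5.png

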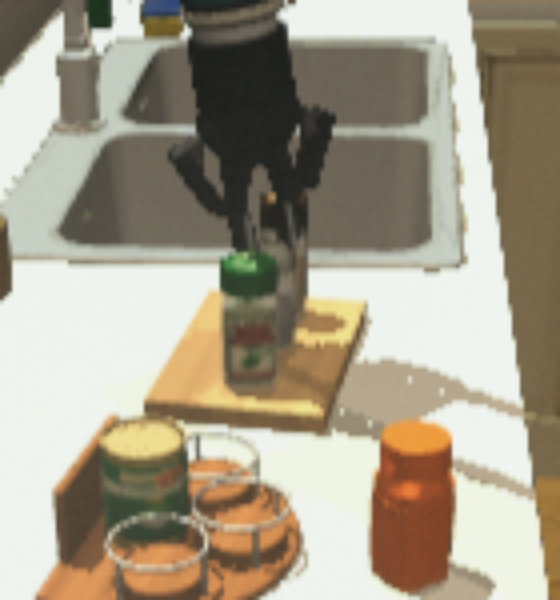

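The shaker now looks close to upright, about 5 mm above the board behind the green jar. I'll lower it the rest and release.

Call:
step_arm([
  [[0.02,0,0,-0.003,0,0,0],[0.02,0,0,-0.005,0,0,0],[0.02,0,0,-0.005,0,0,0],[0.055,0,0,-0.005,0,0,0],[0.055,0,0,-0.005,0,0,0],[0.055,0,0,0.01,0,0,0],[0.055,0,0,0.05,0,-4,0],[0.055,0,0,0.1,0,-8,0]],
])

```text
time: 15.55
tool_pos: [0.4555, -0.3962, 0.1969]
tcp_rot: [1.585, 2.712, 0.0]
wrist_force: [0.4, -0.4, 0.3]
width: 0.643
```

Call:
step_arm([
  [[0.083,0.005,0.03,0,0,0,8],[0.083,0.014,0.07,0,0,0,16],[0.083,0.024,0.12,0,0,0,24],[0.083,0.034,0.17,0,0,0,32],[0.083,0.044,0.22,0,0,0,42],[0.083,0.052,0.26,0,0,0,51],[0.083,0.0588,0.277,0,0,0,52],[0.083,0.0588,0.277,0,0,0,52]],
], newtons=40)

```text
time: 16.55
tool_pos: [0.5148, -0.1187, 0.1975]
tcp_rot: [0.235, 3.132, -0.001]
wrist_force: [0.7, -0.3, -0.8]
width: 0.976
```

```bash
python3 - <<'E'
from h import *
s=read_state(); print(s["tool_pos"],s["tcp_rot"])
im,d=read_camera("side")
a=cv2.resize(im[110:290,230:370],(400,514)); im,d=read_camera("top"); np.save("top6.npy",d)
b=cv2.resize(im[150:290,290:440],(400,514)); cv2.imwrite("pics/s6.png",np.hstack([a,b]))
P=cloud("top",d)
Q=P[(P[:,1]<-.27)&(P[:,1]>-.52)&(P[:,0]>.35)&(P[:,0]<.56)&(P[:,2]>.085)]
for c in [(.45,-.458),(.455,-.396),(.463,-.328)]:
    q=Q[np.hypot(*(Q[:,:2]-c).T)<.03]; 
    if len(q): q=q[q[:,2]>q[:,2].max()-.015]; print(c,len(q),q.mean(0).round(4),cv2.minEnclosingCircle(q[:,:2].astype(np.float32)))
E
```

```text
[ 0.51482831 -0.11872099  0.19749808] [ 2.34798044e-01  3.13164425e+00 -5.37650050e-04]
(0.45, -0.458) 207 [ 0.4477 -0.4581  0.1198] ((0.44767430424690247, -0.4599812924861908), 0.021072212606668472)
(0.455, -0.396) 121 [ 0.4507 -0.3944  0.1014] ((0.4510616362094879, -0.3950074017047882), 0.016777725890278816)
(0.463, -0.328) 231 [ 0.4648 -0.3303  0.1155] ((0.4653511643409729, -0.3306165933609009), 0.021850919350981712)
```

View pics/s6.png

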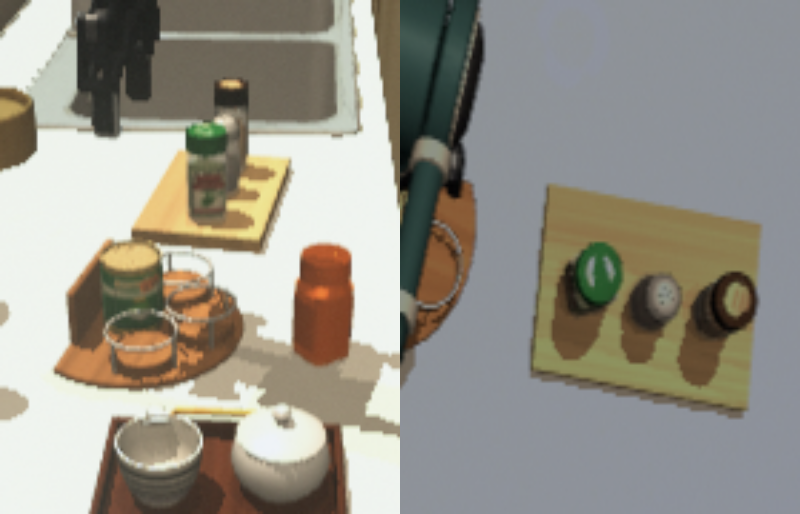

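All three stand upright on the board, green (598,275), shaker (658,300) and dark (732,300), and the tin is untouched. Now I'll take the tin.

Call:
step_arm([
  [[0.083,0,0,-0.04,0,0,0],[0.083,0,0,-0.08,0,0,0],[0.083,0,0,-0.11,0,0,0],[0.083,0,0,-0.128,0,0,0],[0.083,0,0,-0.128,0,0,0],[0.045,0,0,-0.128,0,0,0],[0.045,0,0,-0.128,0,0,0],[0.045,0,0,-0.128,0,0,0]],
])

```text
time: 17.65
tool_pos: [0.5162, -0.1205, 0.0714]
tcp_rot: [0.237, 3.128, -0.002]
wrist_force: [-0.2, 0.5, 5.6]
width: 0.641
```

Call:
step_arm([
  [[0.045,0,0,0.04,0,0,0],[0.045,0,0,0.09,0,0,0],[0.045,-0.01,0.04,0.11,0,0,0],[0.045,-0.027,0.09,0.11,0,0,0],[0.045,-0.045,0.15,0.11,0,0,0],[0.045,-0.063,0.21,0.11,0,0,0],[0.045,-0.082,0.27,0.11,0,0,0],[0.045,-0.1,0.32,0.11,0,0,0]],
])

```text
time: 18.65
tool_pos: [0.415, 0.2014, 0.1815]
tcp_rot: [0.236, 3.128, -0.002]
wrist_force: [0.1, -0.1, -1.5]
width: 0.64
```

```bash
python3 - <<'E'
from h import *
P=cloud("top",np.load("top0.npy"))
T=P[(P[:,2]>.012)&(P[:,2]<.026)&(P[:,1]<.34)&(P[:,1]>.02)&(P[:,0]>.29)&(P[:,0]<.55)]
for p in [0,1,5,95,99,100]: print(p,np.percentile(T,p,axis=0).round(3))
r=cv2.minAreaRect(T[:,:2].astype(np.float32)); print(cv2.boxPoints(r))
B=P[(abs(P[:,2]-.006)<.003)&(P[:,0]>.38)&(P[:,0]<.44)]
B=B[(B[:,1]>.0)&(B[:,1]<.35)]; print(B[:,1].min(),B[:,1].max())
im=cv2.imread("pics/top0.png");K=np.array(get_calibration("top")["K"]);M=np.linalg.inv(np.array(get_calibration("top")["world_from_camera"]))
for p in [(.413,.219,.006),(.4145,.161,.006),(.4145,.281,.02),(.4145,.041,.02)]:
    q=M@np.r_[p,1];q=K@q[:3];print(p,(q[:2]/q[2]).round(1))
s=read_state(); print(s["tool_pos"],s["width"])
E
```

```text
0 [0.32  0.039 0.012]
1 [0.32  0.04  0.012]
5 [0.324 0.042 0.013]
95 [0.505 0.277 0.024]
99 [0.507 0.28  0.026]
100 [0.508 0.282 0.026]
[[0.3191988  0.27924347]
 [0.3257321  0.0376823 ]
 [0.5098138  0.04266101]
 [0.50328046 0.2842222 ]]
0.0016008401834817498 0.3493083285432437
(0.413, 0.219, 0.006) [156.9 243.9]
(0.4145, 0.161, 0.006) [178.2 243.7]
(0.4145, 0.281, 0.02) [132.7 242.5]
(0.4145, 0.041, 0.02) [221.6 244.1]
[0.41497239 0.20139664 0.18153979] 0.6403577500908452
```

Call:
step_arm([
  [[0.045,-0.002,0.0175,-0.02,0,0,0],[0.045,-0.002,0.0175,-0.06,0,0,0],[0.045,-0.002,0.0175,-0.09,0,0,0],[0.045,-0.002,0.0175,-0.105,0,0,0],[0.045,-0.002,0.0175,-0.111,0,0,0],[0.045,-0.002,0.0175,-0.111,0,0,0],[0.07,-0.002,0.0175,-0.111,0,0,0],[0.078,-0.002,0.0175,-0.111,0,0,0]],
])

```text
time: 19.65
tool_pos: [0.4143, 0.2194, 0.072]
tcp_rot: [0.236, 3.125, 0.001]
wrist_force: [-0.4, 1.0, 0.8]
width: 0.909
```

Call:
step_arm([
  [[0.08,0,0,0,0,0,0],[0.08,0,0,0.03,0,0,0],[0.08,0,0,0.07,0,0,0],[0.08,0,0,0.12,0,0,0],[0.06,0,-0.03,0.13,0,0,-6],[0.06,0.01,-0.08,0.14,0,0,-15],[0.06,0.02,-0.14,0.14,0,0,-25],[0.06,0.03,-0.2,0.14,0,0,-35]],
])

```text
time: 20.65
tool_pos: [0.4448, 0.0179, 0.213]
tcp_rot: [1.171, 2.905, -0.001]
wrist_force: [1.1, 0.7, -0.5]
width: 0.703
```

```bash
python3 - <<'E'
from h import *
s=read_state(); print(s["tool_pos"],s["tcp_rot"])
im,d=read_camera("top")
P=cloud("top",d); q=P[(np.hypot(P[:,0]-.413,P[:,1]-.219)<.045)&(abs(P[:,2]-.078)<.008)]
print(len(q),q.mean(0),cv2.minEnclosingCircle(q[:,:2].astype(np.float32)))
cv2.imwrite("pics/t7.png",cv2.resize(im[140:320,110:440],(800,436)))
E
```

```text
[0.44480232 0.01788716 0.21304237] [ 1.17079688e+00  2.90472962e+00 -1.45294452e-03]
271 [0.41439284 0.22696276 0.07516578] ((0.413444846868515, 0.22065237164497375), 0.02835395559668541)
```

View pics/t7.png

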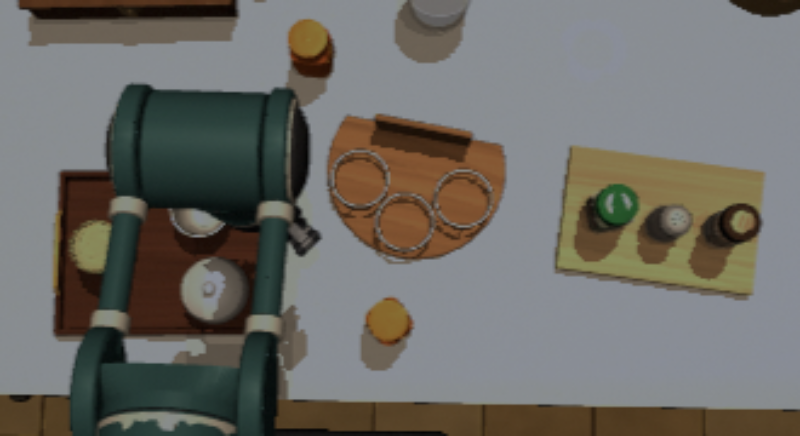

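The tin stands on the tray at (0.4135, 0.2207), about 2 mm from the spot, and the rings are empty. Next is the shaker; I'll check the ring centres as well.

Call:
step_arm([
  [[0.06,0.001,-0.05,0,0,0,-5],[0.06,0.002,-0.11,0,0,0,-10],[0.06,0.003,-0.17,0,0,0,-15],[0.06,0.004,-0.23,0,0,0,-20],[0.06,0.005,-0.29,0,0,0,-26],[0.06,0.006,-0.35,0,0,0,-26],[0.06,0.0075,-0.4,0,0,0,-26],[0.06,0.0075,-0.413,0,0,0,-26]],
])

```text
time: 21.7
tool_pos: [0.453, -0.405, 0.2131]
tcp_rot: [1.809, 2.554, -0.015]
wrist_force: [-0.0, 1.0, 0.5]
width: 0.699
```

```bash
python3 - <<'E'
from h import *
s=read_state(); print(s["tool_pos"],s["tcp_rot"])
K=np.array(get_calibration("top")["K"]);T=np.array(get_calibration("top")["world_from_camera"])
for u,v in [(258.5,214.2),(301,222.1),(276.7,231.6)]:
    r=T[:3,:3]@np.linalg.inv(K)@[u,v,1]; k=(.04-T[2,3])/r[2]; print((T[:3,3]+k*r).round(4))
im,d=read_camera("side")
for n in ["shaker"]:
  for r in spot_in("side",n)[:2]: print(n,w("side",r["xyz"]).round(3),r["score"])
E
```

```text
[ 0.45302917 -0.40503787  0.21310673] [ 1.80920933  2.55441161 -0.01523947]
[ 0.4951 -0.0575  0.04  ]
[ 0.4759 -0.1719  0.04  ]
[ 0.4491 -0.1073  0.04  ]
shaker [ 0.442 -0.386  0.072] 0.43
```

Call:
step_arm([
  [[0.06,-0.001,0.01,0,0,0,0],[0.06,-0.001,0.01,-0.03,0,0,0],[0.06,-0.001,0.01,-0.07,0,0,0],[0.06,-0.001,0.01,-0.1,0,0,0],[0.06,-0.001,0.01,-0.125,0,0,0],[0.06,-0.001,0.01,-0.137,0,0,0],[0.06,-0.001,0.01,-0.137,0,0,0],[0.06,-0.001,0.01,-0.137,0,0,0]],
])

```text
time: 22.8
tool_pos: [0.453, -0.3932, 0.0773]
tcp_rot: [1.807, 2.555, -0.014]
wrist_force: [0.6, -0.7, -0.2]
width: 0.703
```

Call:
step_arm([
  [[0.02,0,0,0,0,0,0],[0.02,0,0,0,0,0,0],[0.02,0,0,0,0,0,0],[0.02,0,0,0,0,0,0],[0.02,0,0,0,0,0,0],[0.02,0,0,0.03,0,0,0],[0.02,0,0,0.09,0,0,0],[0.02,0,0,0.14,0,0,0]],
], newtons=30)

```text
time: 23.8
tool_pos: [0.4527, -0.3932, 0.2187]
tcp_rot: [1.807, 2.555, -0.014]
wrist_force: [1.1, 0.2, -1.1]
width: 0.373
```

```bash
python3 - <<'E'
from h import *
im,d=read_camera("side")
for r in regions_of("side","shaker")[:1]:
    P=cloud("side",d,r["region"]); 
    print(r["score"],len(P),np.median(P,0))
    for lo in np.arange(P[:,2].min(),P[:,2].max(),.01):
        Q=P[(P[:,2]>=lo)&(P[:,2]<lo+.01)]
        if len(Q)>3: print(lo.round(3),len(Q),"x",Q[:,0].min().round(3),Q[:,0].max().round(3),"yfront",np.percentile(Q[:,1],90).round(3))
s=read_state(); print(s["tool_pos"],s["width"],s["tcp_rot"])
cv2.imwrite("pics/s8.png",cv2.resize(im[90:240,240:380],(560,600)))
E
```

```text
0.73 365 [ 0.45051117 -0.37956748  0.20045481]
0.154 23 x 0.433 0.469 yfront -0.374
0.164 39 x 0.433 0.473 yfront -0.374
0.174 43 x 0.433 0.473 yfront -0.372
0.184 48 x 0.433 0.473 yfront -0.372
0.194 47 x 0.433 0.473 yfront -0.373
0.204 40 x 0.436 0.47 yfront -0.375
0.214 37 x 0.436 0.47 yfront -0.376
0.224 37 x 0.434 0.463 yfront -0.378
0.234 41 x 0.433 0.463 yfront -0.38
0.244 8 x 0.446 0.461 yfront -0.384
[ 0.4561137  -0.3963444   0.22516219] 0.37602718189895273 [ 1.79942723  2.54409143 -0.01718782]
```

View pics/s8.png

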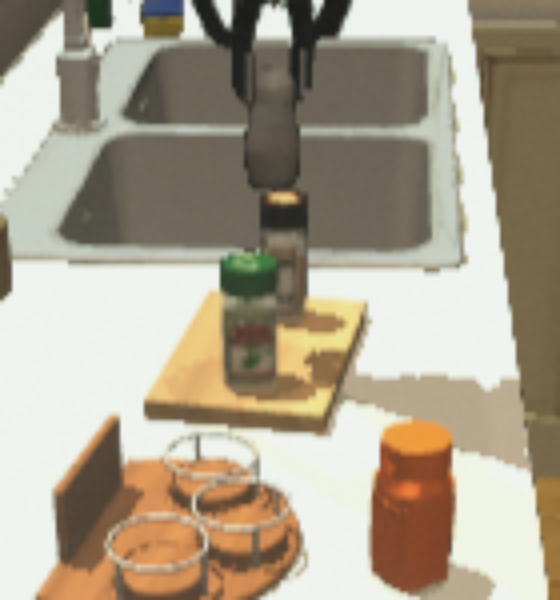

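The shaker is upright in the grip (272,125), and both jars still stand on the board.

Call:
step_arm([
  [[0.02,-0.001,0.04,0,0,0,0],[0.02,-0.002,0.1,0,0,0,0],[0.02,-0.004,0.16,0,0,0,0],[0.02,-0.005,0.21,-0.02,0,0,0],[0.02,-0.006,0.25,-0.05,0,0,0],[0.02,-0.006,0.275,-0.08,0,0,0],[0.02,-0.006,0.285,-0.09,0,0,0],[0.02,-0.006,0.285,-0.09,0,0,0]],
])

```text
time: 24.9
tool_pos: [0.4494, -0.1111, 0.1342]
tcp_rot: [1.799, 2.547, -0.019]
wrist_force: [-0.7, -0.0, -1.3]
width: 0.378
```

```bash
python3 - <<'E'
from h import *
im,d=read_camera("side")
for r in regions_of("side","shaker")[:1]:
    P=cloud("side",d,r["region"]); 
    for lo in np.arange(P[:,2].min(),P[:,2].max(),.01):
        Q=P[(P[:,2]>=lo)&(P[:,2]<lo+.01)]
        if len(Q)>3: print(lo.round(3),len(Q),"x",Q[:,0].min().round(3),Q[:,0].max().round(3),"yfront",np.percentile(Q[:,1],90).round(3))
s=read_state(); print(s["tool_pos"],s["width"],s["tcp_rot"])
cv2.imwrite("pics/s9.png",cv2.resize(im[130:260,230:350],(554,600)))
E
```

```text
-0.0 15 x 0.441 0.496 yfront -0.235
0.01 7 x 0.445 0.496 yfront -0.254
0.02 6 x 0.448 0.476 yfront -0.177
0.03 5 x 0.445 0.485 yfront -0.162
0.04 4 x 0.454 0.485 yfront -0.149
0.07 31 x 0.432 0.482 yfront -0.092
0.08 52 x 0.43 0.47 yfront -0.091
0.09 56 x 0.429 0.47 yfront -0.091
0.1 66 x 0.429 0.47 yfront -0.09
0.11 61 x 0.429 0.47 yfront -0.092
0.12 64 x 0.432 0.467 yfront -0.094
0.13 47 x 0.432 0.464 yfront -0.096
0.14 46 x 0.434 0.463 yfront -0.095
0.15 66 x 0.434 0.463 yfront -0.097
0.16 21 x 0.439 0.462 yfront -0.103
[ 0.45107409 -0.11234046  0.1361473 ] 0.3783593974434008 [ 1.7989648   2.54222276 -0.01694306]
```

View pics/s9.png

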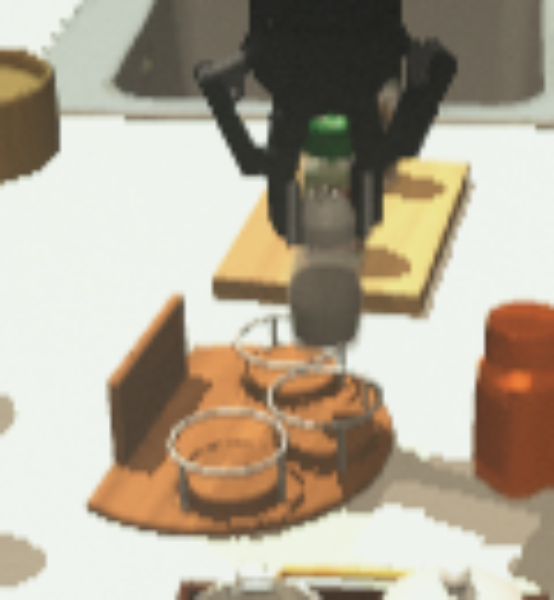

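The shaker is centred over its ring at (0.450, -0.112); I'll lower and release it.

Call:
step_arm([
  [[0.02,-0.001,0.001,-0.02,0,0,0],[0.02,-0.001,0.001,-0.035,0,0,0],[0.02,-0.001,0.001,-0.046,0,0,0],[0.02,-0.001,0.001,-0.053,0,0,0],[0.02,-0.001,0.001,-0.053,0,0,0],[0.02,-0.001,0.001,-0.053,0,0,0],[0.06,-0.001,0.001,-0.053,0,0,0],[0.06,-0.001,0.001,-0.053,0,0,0]],
])

```text
time: 26.0
tool_pos: [0.4504, -0.1114, 0.0834]
tcp_rot: [1.798, 2.542, -0.017]
wrist_force: [0.3, -0.1, -0.1]
width: 0.708
```

Call:
step_arm([
  [[0.06,0,0,0.03,0,0,0],[0.06,0,0,0.08,0,0,0],[0.06,0,0,0.13,0,0,2],[0.06,0.002,-0.04,0.13,0,0,5],[0.06,0.006,-0.09,0.13,0,0,8],[0.06,0.01,-0.14,0.13,0,0,12],[0.06,0.014,-0.19,0.12,0,0,15],[0.065,0.015,-0.215,0.11,0,0,15]],
])

```text
time: 27.0
tool_pos: [0.4655, -0.3287, 0.1934]
tcp_rot: [1.453, 2.751, -0.011]
wrist_force: [-0.1, 0.1, -1.0]
width: 0.764
```

Call:
step_arm([
  [[0.065,0,-0.001,-0.03,0,0,0],[0.065,0,-0.001,-0.065,0,0,0],[0.065,0,-0.001,-0.087,0,0,0],[0.065,0,-0.001,-0.087,0,0,0],[0.03,0,-0.001,-0.087,0,0,0],[0.03,0,-0.001,-0.087,0,0,0],[0.03,0,-0.001,-0.087,0,0,0],[0.03,0,-0.001,-0.087,0,0,0]],
])

```text
time: 28.0
tool_pos: [0.4665, -0.3304, 0.108]
tcp_rot: [1.452, 2.749, -0.012]
wrist_force: [0.5, -0.2, 4.5]
width: 0.478
```

```bash
python3 - <<'E'
from h import *
s=read_state(); print(s["tool_pos"],s["tcp_rot"],s["width"])
im,d=read_camera("top"); np.save("t10.npy",d)
for r in spot_in("top","shaker")[:2]: print(w("top",r["xyz"]).round(3),r["score"])
P=cloud("top",d)
for c,z in [((.45,-.111),.110),((.414,.22),.078)]:
    q=P[(np.hypot(*(P[:,:2]-c).T)<.032)&(abs(P[:,2]-z)<.01)]; print(len(q),cv2.minEnclosingCircle(q[:,:2].astype(np.float32)) if len(q) else 0)
E
```

```text
[ 0.46646925 -0.33043822  0.10795969] [ 1.45196725  2.74883575 -0.01185203] 0.4780675283642277
[ 0.447 -0.114  0.098] 0.49
107 ((0.4489213526248932, -0.11426571756601334), 0.016219820827245712)
385 ((0.4136617183685303, 0.22102409601211548), 0.029060939326882362)
```

Call:
step_arm([
  [[0.03,0,0,0.05,0,0,0],[0.03,0,0.01,0.1,0,0,9],[0.03,0.007,0.06,0.12,0,0,19],[0.03,0.015,0.11,0.12,0,0,29],[0.03,0.022,0.17,0.12,0,0,39],[0.03,0.03,0.22,0.12,0,0,49],[0.03,0.0305,0.26,0.12,0,0,58],[0.03,0.0305,0.273,0.12,0,0,60]],
])

```text
time: 29.1
tool_pos: [0.4963, -0.0555, 0.2273]
tcp_rot: [-0.123, 3.108, 0.016]
wrist_force: [-1.0, 0.2, -0.7]
width: 0.478
```

Call:
step_arm([
  [[0.03,0,0,-0.02,0,0,0],[0.03,0,0,-0.05,0,0,0],[0.03,0,0,-0.06,0,0,0],[0.03,0,0,-0.06,0,0,0],[0.03,0,0,-0.06,0,0,0],[0.03,0,0,-0.06,0,0,0],[0.03,0,0,-0.06,0,0,0],[0.03,0,0,-0.06,0,0,0]],
])

```text
time: 30.1
tool_pos: [0.4965, -0.0555, 0.1677]
tcp_rot: [-0.123, 3.108, 0.016]
wrist_force: [-0.1, 0.1, -0.2]
width: 0.479
```

```bash
python3 - <<'E'
from h import *
s=read_state(); print(s["tool_pos"],s["tcp_rot"],s["width"])
im,d=read_camera("side")
cv2.imwrite("pics/s11.png",cv2.resize(im[130:260,230:350],(554,600)))
for r in regions_of("side","green_cap_jar")[:4]:
    P=cloud("side",d,r["region"]); c=np.median(P,0); print(c,r["score"])
    if np.hypot(c[0]-.497,c[1]+.057)<.05:
      for lo in np.arange(.05,.17,.02):
        Q=P[(P[:,2]>=lo)&(P[:,2]<lo+.02)]
        if len(Q)>3: print(lo.round(3),len(Q),"x",Q[:,0].min().round(3),Q[:,0].max().round(3),"yfront",np.percentile(Q[:,1],90).round(3))
E
```

```text
[ 0.49649756 -0.05552241  0.16773447] [-0.12262476  3.10752856  0.01569052] 0.4792577892193624
[ 0.49302691 -0.03922947  0.12862722] 0.79
0.05 5 x 0.545 0.548 yfront -0.16
0.07 75 x 0.474 0.52 yfront -0.035
0.09 148 x 0.472 0.521 yfront -0.035
0.11 161 x 0.473 0.521 yfront -0.035
0.13 165 x 0.473 0.519 yfront -0.034
0.15 141 x 0.475 0.519 yfront -0.036
[0.63559606 0.01775549 0.06012039] 0.63
[ 0.34138203 -0.07802035  0.05956673] 0.62
```

View pics/s11.png

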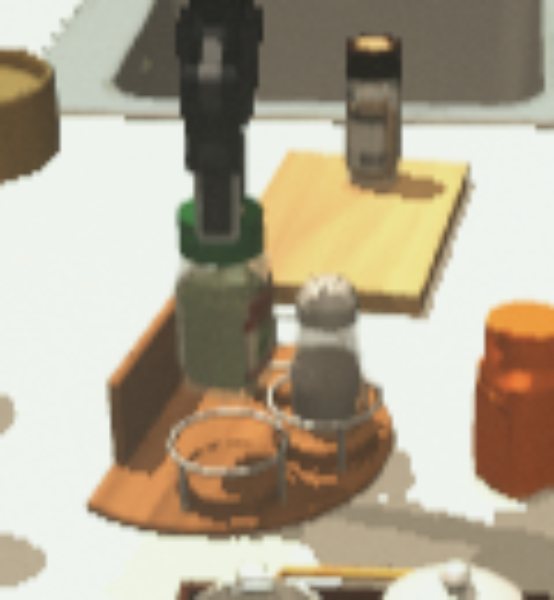

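The shaker is seated upright in its ring (328,350) and the green jar hangs upright over its own ring. Lowering.

Call:
step_arm([
  [[0.03,0,-0.001,-0.02,0,0,0],[0.03,0,-0.001,-0.035,0,0,0],[0.03,0,-0.001,-0.047,0,0,0],[0.03,0,-0.001,-0.055,0,0,0],[0.03,0,-0.001,-0.055,0,0,0],[0.03,0,-0.001,-0.055,0,0,0],[0.065,0,-0.001,-0.055,0,0,0],[0.065,0,-0.001,-0.055,0,0,0]],
])

```text
time: 31.2
tool_pos: [0.4966, -0.0565, 0.1128]
tcp_rot: [-0.123, 3.107, 0.016]
wrist_force: [-0.6, -0.2, -0.1]
width: 0.758
```

Call:
step_arm([
  [[0.065,0,0,0.03,0,0,0],[0.065,0,0,0.08,0,0,-5],[0.065,0,-0.05,0.1,0,0,-14],[0.065,-0.01,-0.11,0.1,0,0,-23],[0.065,-0.02,-0.17,0.1,0,0,-32],[0.065,-0.03,-0.23,0.1,0,0,-41],[0.065,-0.04,-0.29,0.1,0,0,-50],[0.065,-0.046,-0.35,0.1,0,0,-59]],
])

```text
time: 32.2
tool_pos: [0.45, -0.4085, 0.2132]
tcp_rot: [1.43, 2.759, -0.011]
wrist_force: [1.4, 0.2, 0.1]
width: 0.762
```

Call:
step_arm([
  [[0.065,-0.002,-0.03,-0.02,0,0,0],[0.065,-0.002,-0.0505,-0.04,0,0,0],[0.065,-0.002,-0.0505,-0.05,0,0,0],[0.065,-0.002,-0.0505,-0.08,0,0,0],[0.065,-0.002,-0.0505,-0.105,0,0,0],[0.065,-0.002,-0.0505,-0.105,0,0,0],[0.03,-0.002,-0.0505,-0.105,0,0,0],[0.03,-0.002,-0.0505,-0.105,0,0,0]],
])

```text
time: 33.2
tool_pos: [0.4492, -0.4598, 0.1105]
tcp_rot: [1.428, 2.757, -0.013]
wrist_force: [-0.5, -0.5, -1.1]
width: 0.449
```

Call:
step_arm([
  [[0.03,0,0,0,0,0,0],[0.03,0,0,0,0,0,0],[0.03,0,0,0,0,0,0],[0.03,0,0,0.03,0,0,0],[0.03,0,0,0.07,0,0,0],[0.03,0,0,0.11,0,0,0],[0.03,0,0.02,0.12,0,0,4],[0.03,0.003,0.06,0.12,0,0,8]],
])

```text
time: 34.2
tool_pos: [0.4527, -0.401, 0.2324]
tcp_rot: [1.231, 2.846, -0.011]
wrist_force: [0.1, 1.1, -1.5]
width: 0.45
```

Call:
step_arm([
  [[0.03,0.006,0.04,0,0,0,4],[0.03,0.012,0.1,0,0,0,8],[0.03,0.018,0.15,0,0,0,12],[0.03,0.024,0.19,-0.01,0,0,15],[0.03,0.0263,0.22,-0.03,0,0,15],[0.03,0.0263,0.229,-0.05,0,0,15],[0.03,0.0263,0.229,-0.06,0,0,15],[0.03,0.0263,0.229,-0.06,0,0,15]],
])

```text
time: 35.2
tool_pos: [0.4784, -0.1722, 0.1716]
tcp_rot: [0.849, 2.984, -0.003]
wrist_force: [1.1, -0.6, -0.9]
width: 0.451
```

```bash
python3 - <<'E'
from h import *
s=read_state(); print(s["tool_pos"],s["tcp_rot"],s["width"])
im,d=read_camera("side")
cv2.imwrite("pics/s12.png",cv2.resize(im[120:250,230:350],(554,600)))
for r in regions_of("side","dark_cap_jar")[:2]:
    P=cloud("side",d,r["region"]); c=np.median(P,0); print(c,r["score"])
    for lo in np.arange(.05,.19,.02):
        Q=P[(P[:,2]>=lo)&(P[:,2]<lo+.02)]
        if len(Q)>3: print(lo.round(3),len(Q),"x",Q[:,0].min().round(3),Q[:,0].max().round(3),"yfront",np.percentile(Q[:,1],90).round(3))
E
```

```text
[ 0.47842682 -0.172155    0.17163154] [ 8.49163575e-01  2.98357531e+00 -2.61062288e-03] 0.45051906838854633
[ 0.47459924 -0.15682894  0.13495057] 0.72
0.07 37 x 0.458 0.495 yfront -0.153
0.09 107 x 0.456 0.498 yfront -0.153
0.11 113 x 0.458 0.498 yfront -0.153
0.13 113 x 0.458 0.497 yfront -0.153
0.15 107 x 0.458 0.496 yfront -0.153
0.17 97 x 0.459 0.49 yfront -0.154
```

View pics/s12.png

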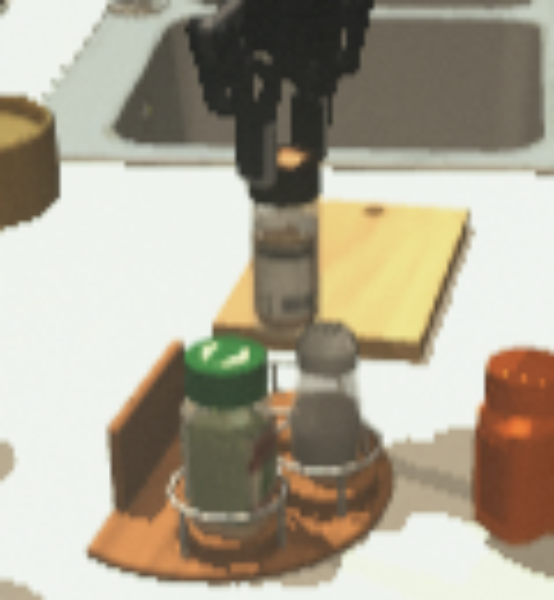

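The green jar and shaker are seated, and the dark jar hangs upright at (0.478, -0.173) over its ring. Lowering.

Call:
step_arm([
  [[0.03,0.001,0.001,-0.02,0,0,0],[0.03,0.001,0.001,-0.038,0,0,0],[0.03,0.001,0.001,-0.05,0,0,0],[0.03,0.001,0.001,-0.057,0,0,0],[0.03,0.001,0.001,-0.057,0,0,0],[0.03,0.001,0.001,-0.057,0,0,0],[0.065,0.001,0.001,-0.057,0,0,0],[0.065,0.001,0.001,-0.057,0,0,0]],
])

```text
time: 36.3
tool_pos: [0.481, -0.172, 0.1168]
tcp_rot: [0.849, 2.979, -0.003]
wrist_force: [-0.4, 0.3, -0.7]
width: 0.759
```

Call:
step_arm([
  [[0.065,0,0,0.03,0,0,0],[0.065,0,0,0.08,0,0,0],[0.065,0,0,0.12,0,0,0],[0.065,-0.01,-0.04,0.13,0,0,0],[0.065,-0.03,-0.09,0.13,0,0,0],[0.065,-0.04,-0.14,0.13,0,0,0],[0.065,-0.05,-0.18,0.13,0,0,0],[0.065,-0.05,-0.2,0.13,0,0,0]],
])

```text
time: 37.3
tool_pos: [0.4303, -0.374, 0.247]
tcp_rot: [0.852, 2.978, -0.004]
wrist_force: [-0.1, 0.9, -0.2]
width: 0.763
```

```bash
python3 - <<'E'
from h import *
s=read_state(); print(s["tool_pos"],s["width"])
im,d=read_camera("top"); P=cloud("top",d)
for n,c,z in [("tin",(.414,.22),.078),("dark",(.4794,-.1715),.125),("green",(.4976,-.0569),.12),("shaker",(.4489,-.1132),.110),("bowl",(.371,.096),.068),("mug",(.455,.118),.054)]:
    q=P[(np.hypot(*(P[:,:2]-c).T)<.035)&(abs(P[:,2]-z)<.008)]; q0=cloud("top",np.load("top0.npy")); q0=q0[(np.hypot(*(q0[:,:2]-c).T)<.035)&(abs(q0[:,2]-z)<.008)]
    for k in (q0,q): print(n,len(k),np.round(cv2.minEnclosingCircle(k[:,:2].astype(np.float32))[0],4) if len(k) else 0)
a=cv2.resize(im[150:300,120:330],(480,343)); im,_=read_camera("side"); b=cv2.resize(im[150:350,220:380],(274,343))
cv2.imwrite("pics/f.png",np.hstack([a,b]))
E
```

```text
[ 0.43031817 -0.37395464  0.24703006] 0.7628869680054623
tin 0 0
tin 374 [0.4142 0.2203]
dark 198 [ 0.4794 -0.1715]
dark 200 [ 0.4803 -0.1729]
green 229 [ 0.4976 -0.0569]
green 224 [ 0.4969 -0.0564]
shaker 101 [ 0.4489 -0.1132]
shaker 95 [ 0.4475 -0.113 ]
bowl 191 [0.3716 0.098 ]
bowl 182 [0.3723 0.0995]
mug 107 [0.4579 0.117 ]
mug 101 [0.4589 0.1162]
```

View pics/f.png

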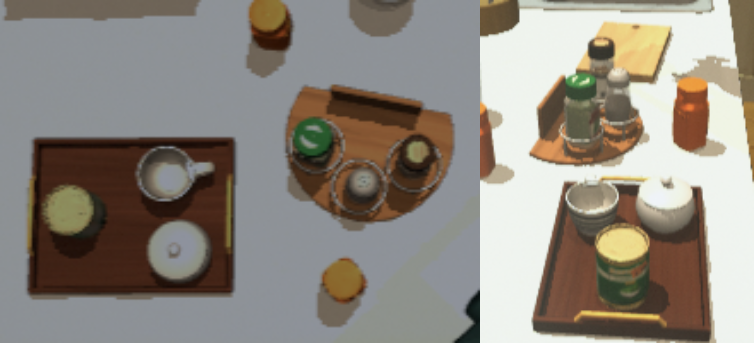

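The final view shows everything where it belongs, and the arm is clear. Handing in.

```bash
python3 -c "
from workcell import *
print(finish_job())"
```

```text
the job is handed in; nothing more can be done
None
```

The job is handed in at about 37 s on the robot's clock. `finish_job()` gave no verdict, so the results below are my own last camera checks.

- **Order:** I stood the dark-cap jar, green-cap jar and shaker on the board. I then moved the tin to the empty half of the tray and put the shaker, green jar and dark jar back in their own rings.
- **Tin:** it stands upright on the tray, within about 2 mm of the point I measured as the middle of the empty half.
- **Jars and shaker:** all three stand upright in their rings, within about 2 mm of where they started.
- **Mug and sugar bowl:** both measure within 2 mm of their first positions, which is within measuring noise.
- **Arm:** it is clear of everything.

**Problem on the way:** the shaker tilted about 8° in its first grasp, on the cap. I corrected it by tilting the tool before setting it down, and gripped lower on the body for the return.

**Weak measurement:** the board's outline did not fit cleanly from depth, with the short side reading 166 mm instead of 140 mm. I took its centre from the network and the picture. All three jars showed clearly on the board in the images.

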